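# Find and punch the balance point of a press beam

### The arm

A 6-joint arm with a two-finger parallel gripper is mounted at the origin on the work surface. World frame = base frame: x ahead of the robot, y to its left, z up, the work surface at z = 0. Lengths are in m, angles in rad, forces in N, time in s.
With the tool pointing down it reaches from about 0.225 to 0.875 m from the base axis. Payload 3.4 kg.
Tool frame: the origin (TCP) lies midway between the tips of the shut fingers; the grasp point (between the pads) lies 19 mm behind it; x points along the fingers, y is the direction in which the jaws open and shut, and the axes are right-handed (so a half turn about x gives the same grasp; the last joint's range is limited). The gripper opens to 85 mm and grips with 20 to 120 N. Pads are 22 mm wide; open, the fingers measure 114 mm over their backs; the gripper's body (76 mm by 85 mm) begins 54 mm behind the grasp point. The pads swing forward as they close: fully open they stand 13 mm farther back than shut.
Start: joints at [-1.409, 0.276, 1.505, -0, 1.361, -0.121], TCP at [0.16, -0.552, 0.231] pointing down, gripper open.
Joint ranges: [-2.89, 2.89], [-0.75, 2.08], [0.22, 2.7], [-1.18, 4.32], [0.11, 2.71], [-2.7, 2.7]. Speed limits (rad/s): [2.57, 2.57, 3.14, 3.14, 3.14, 3.14].

### API

Orientations are given as a unit quaternion [w, x, y, z].
In Python, from rig import manip, get_image, get_calibration, ticket gives the robot as it stands. The module is installed in compiled form; this text tells all that it offers.
- The arm moves only by the tool arm_command, never from a script. Its argument "series" is text: rows parted by semicolons, each of 7 numbers parted by spaces: the shift along the tool's x, y, z in units of 0.1 m (1.0 is 0.1 m), then the turn, a rotation vector about the tool's x, y, z in units of pi rad (1.0 is pi rad), then the opening, from -1 (shut) to 1 (fully open), so that 0 is half open. In form: tx ty tz rx ry rz claw; .... A call has 1 to 12 rows; each row shifts and turns the commanded pose from where the row before left it, along the tool's axes as they then stand; what a row does not reach is not made up. A row lasts 1/12 s, in which the tool goes at most 41.7 mm and 7.16 degrees, less where a joint would pass 70% of its speed; a pose out of reach is approached as far as the arm can. A call with a number of a shift or a turn outside -1 to 1 is refused whole. A call with a gripper value outside its range is refused whole. The fingers move at their own pace and stop on an object; "squeeze" is the grip in N (left out, the last holds). Time passes only in rows, so rows that do not move let the fingers close. It gives the time, the measured TCP pose, the force and the opening at its end, in the units of the state.
- manip.get_state(): the state, without advancing time (a new reading comes with each control period).
- get_image(name): name is "side" or "top"; returns the picture (400x640x3 uint8, red, green, blue); there is no depth.
- get_calibration(name): a dict with "fx", "fy", "cx", "cy" (pixels), "cam_to_world" (4x4, takes a point from camera to world coordinates). Camera axes: x right, y down, z forward; pixel columns grow to the right and rows downward; lengths in m; the calibration is good to about 2 mm. A picture is of the moment at which its call begins. get_calibration takes no time and is no camera call.
- ticket.sign_off(): hands the job in, once; it reports no verdict.
The state is a dict: "clock": time; "qpos": joint angles; "qd": joint speeds; "effort": joint torques, N m; "position": TCP position; "ee_rot": TCP orientation; "contact_force": force on the tool from outside, world axes, zero at the start; "moment": the same for the moment, N m; "width": finger opening in m.
Only numpy, scipy, OpenCV 4.12 (cv2) and the standard library are available. Lean on these libraries where they do the work, as an engineer would, in place of code of your own. Each camera call takes 0.05 s, during which the arm holds its last target. There are 200 camera calls.

### The job

The channel beam lies across the blunt knife edge of the balancing stand with its heavy end down. Slide it along the knife, without bearing hard on the stand, until it balances level by itself with nothing touching it; only then press the spring punch over the knife down onto the beam, firmly but gently, to mark the balance point. Let the punch rise again, leave the beam balanced and leave the other things on the bench where they are.

Things in the scene. Friction and masses are not known exactly. Their poses are not given: they have to be found in the camera images.
- beam: Loose aluminium beam, inverted U channel 260 mm long (its y axis), 36 mm wide (x): 4 mm top web, two 4 mm flanges reaching 22 mm below the web's underside, ends closed by 4 mm plates of that depth. Origin: midlength, midwidth, on the UNDERSIDE of the web, the face that lies on the knife; z up. About 0.45 kg. It straddles knife and posts with 2 mm play each side, so it slides only lengthwise.
- beam_top (a point): Middle of the beam's top face, 4 mm above its origin. An unseen ballast inside puts the centre of mass from 6 mm on its -y side to 38 mm on its +y side, different every time: found only by trying. Once it is within about 2.5 mm of the knife's middle, the beam, let go, levels by itself and stays; else it drops to a post, tilted 0.09 rad. Rocking takes 1 to 2 s to die. Start: +y end down.
- beam_end_a (a point): Centre of the outer face of the beam's +y end plate (36 wide, 26 mm high), the end that is down at the start; the beam's middle then lies about 20 mm to the +y side of the knife. A fingertip can push here from outside, about 3 N. Anything touching the beam holds it by friction and hides the true balance, so back off to see it.
- beam_end_b (a point): The same at the -y end: the end to push if the beam has gone too far and this end is down. When level the plates span 78 to 104 mm above the table; the low end is about 13 mm lower.
- stand: Fixed balancing stand; origin under the middle of its steel base plate (150 mm in x, 300 mm in y, 12 mm thick), on the table; y runs along the beam. It carries the knife in its middle, two guide posts and a bridge. A roller and a brass block lie loose on the plate beside and below the beam's ends, tops under 35 mm above the table.
- knife (a point): Middle of the knife's blunt edge, 100 mm above the table: a flat 6 mm wide along y, 24 mm long in x; axes as the stand's.
- post_a (a point): Lowest place of the +y post's rounded top, inside the channel 70 mm from the knife and 6 mm below its edge. Each post (twin at -70 mm; 12 mm thick, 24 mm wide, in an aluminium sleeve) is an oil-damped plunger that follows the beam up and down over 12 mm with only about 0.4 N: both together calm the rocking without changing the balance, and at its lowest one catches the low end.
- bridge (a point): Top middle of the aluminium bridge over the beam and knife, 152 mm above the table: crossbar 18 mm high, 22 mm wide along y; legs 14 mm thick at x = +40 and -40 mm (66 mm free between them).
- punch: Steel punch, 8 mm thick, upright in the bridge over the knife; origin at its tip, 112 mm above the table when up, 8 mm over the level beam. It goes straight down, at most 10 mm, and springs back (1.2 N up, 3.6 N at the beam). Marking takes at least 5 N on the beam (9 N on the cap); over 18 N dents it (21 N on the cap): press the cap with 12 to 14 N.
- cap_top (a point): Middle of the top face of the punch's round dark steel cap (26 mm across, 22 mm high), 200 mm above the table when up; press it straight down. The cap has its own spring in line with the punch: 2 N to start, then 2 N per mm, at most 14 mm; about 14 mm of travel in all gives a good mark.
- roller: Bystander: spare aluminium roller wheel, 40 mm across, 22 mm high, on the stand's base plate; origin under it.
- thermode: Bystander: small brass block 22 x 34 x 18 mm on the stand's base plate; origin under it.
- driver: Bystander: screwdriver on the bench to the robot's right.
- spanner: Bystander: steel spanner on the bench, right of and beyond the stand.
- screw_tray: Bystander: grey divided tray 100 x 140 x 30 mm to the robot's left.
- micrometer: Bystander: micrometer lying beyond the stand.
- grease: Bystander: small jar 52 mm across, 60 mm high, on the left beyond the stand.

How it is judged:
By the outcome, as a careful person would: the job done as asked, in the order asked, and still so for the second after the job is handed in, with the robot touching nothing.
It also fails if it takes over 72 s, if anything falls off the work surface, if the arm or the gripper's body presses on something with over 40 N, if the wrist force passes 120 N, or if a joint passes its speed limit or range.

## Working session

There is one attempt and no reset: what is moved stays moved. The work goes in short steps, Python scripts to look and compute and a tool call to move; the robot and the scene stay as the last step left them, time stands still between calls to the robot, and variables do not carry over. Pictures are saved under pics/ and viewed, about 8 in all and at most 12, crops included, and the job is handed in when it is done.

Besides the shell and the picture viewer there is one more tool, called after "Request:" as name(argument=value, ...) on one line, values as JSON. arm_command: Moves the arm, as the interface text tells. Shifts and turns lie within -1 to 1; 1 stands for 0.1 m of shift or pi rad of turn. Its arguments: {"type":"object","properties":{"series":{"type":"string"},"squeeze":{"type":"number"}},"required":["series"]}

```bash
mkdir -p pics
python3 - <<'E'
from rig import manip,get_image,get_calibration
import cv2,numpy as np
s=manip.get_state()
for k in('clock','position','ee_rot','contact_force','width'):print(k,s[k])
for n in('side','top'):
    im=get_image(n);cv2.imwrite(f'pics/{n}0.png',im[:,:,::-1]);c=get_calibration(n)
    print(n,c['fx'],c['fy'],c['cx'],c['cy'],np.round(c['cam_to_world'],4).tolist())
E
```

```text
clock 0.0
position [ 0.16034265 -0.55163385  0.23042261]
ee_rot [-0.09898257 -0.70004511 -0.10029045  0.70005794]
contact_force [-0.72057208 -1.06244622  0.11410914]
width 0.08542020838684865
side 396.7293613165949 396.7293613165949 319.02198194942366 200.22457103474397 [[-0.9996, -0.0281, 0.0104, 0.5769], [-0.0282, 0.7619, -0.6471, 0.9662], [0.0103, -0.6471, -0.7624, 1.2544], [0.0, 0.0, 0.0, 1.0]]
top 400.743505951151 400.743505951151 321.21147940733533 198.50727821691933 [[0.0108, -0.9813, 0.1922, 0.3581], [-0.9999, -0.0118, -0.0044, 0.0155], [0.0066, -0.1921, -0.9813, 1.3316], [0.0, 0.0, 0.0, 1.0]]
```

View pics/side0.png

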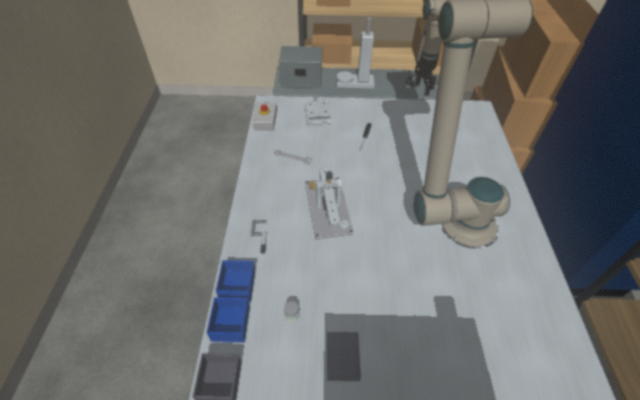

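View pics/top0.png

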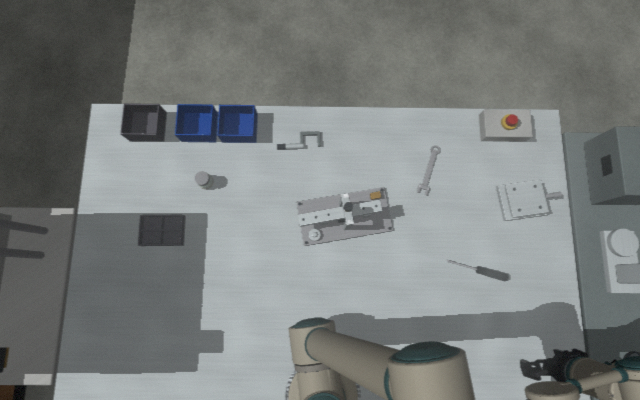

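The top view shows the stand near (345,215) and the punch cap near (349,207). The side view shows the stand near (330,205). I'll enlarge both.

Run:
```python
import cv2,numpy as np
t=cv2.imread('pics/top0.png')[175:255,285:410];s=cv2.imread('pics/side0.png')[160:245,290:370]
t=cv2.resize(t,None,fx=6,fy=6,interpolation=cv2.INTER_CUBIC);s=cv2.resize(s,None,fx=7,fy=7,interpolation=cv2.INTER_CUBIC)
cv2.imwrite('pics/tc.png',t);cv2.imwrite('pics/sc.png',s)
```

```text
(no output)
```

View pics/tc.png

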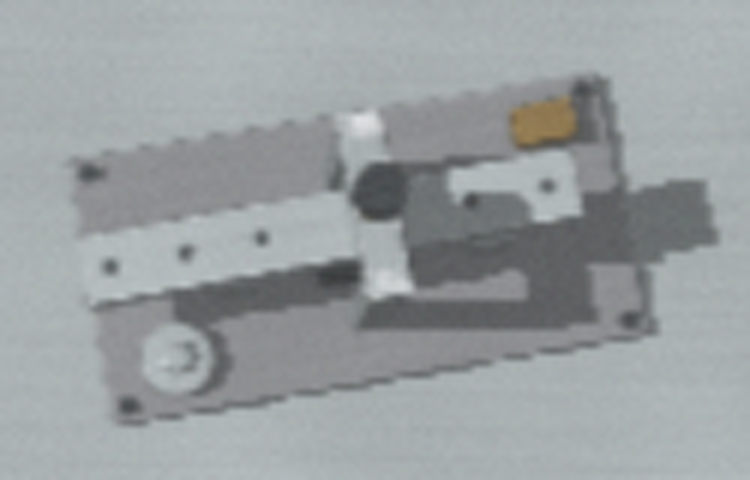

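View pics/sc.png

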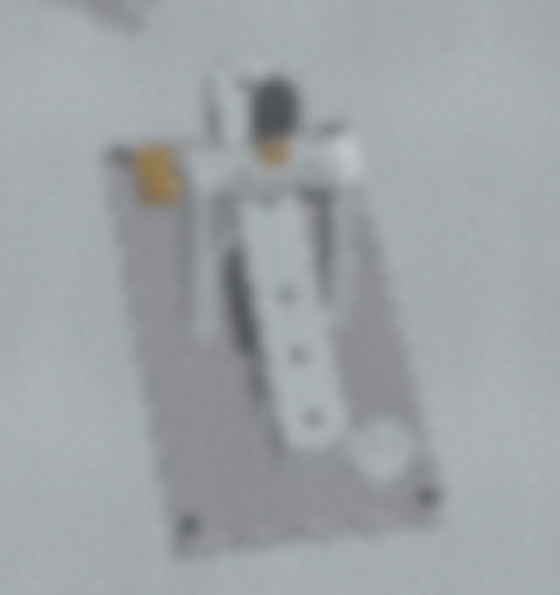

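```bash
cat > h.py <<'E'
import numpy as np
from rig import get_calibration
def ray(n,px,z):
    c=get_calibration(n);T=np.array(c['cam_to_world'])
    d=T[:3,:3]@[(px[0]-c['cx'])/c['fx'],(px[1]-c['cy'])/c['fy'],1]
    return T[:3,3]+d*(z-T[2,3])/d[2]
tc=lambda x,y:(285+(x-2.5)/6,175+(y-2.5)/6)
sc=lambda x,y:(290+(x-3)/7,160+(y-3)/7)
E
python3 - <<'E'
from h import *
np.set_printoptions(precision=4,suppress=True)
P=[ray('top',tc(*p),.012) for p in((90,172),(585,90),(630,320),(128,405))]
for p in P:print(p)
print('ctr',np.mean(P,0)); d=P[0]-P[1]+P[3]-P[2];print('axis',d/np.linalg.norm(d),np.arctan2(-d[0],d[1]))
Q=[ray('side',sc(*p),.012) for p in((188,525),(428,495),(118,155))]
for p in Q:print('side',p)
print('cap top',ray('top',tc(380,192),.2),'side',ray('side',sc(278,96),.2))
for p in((82,238),(92,303)):print('endA',ray('top',tc(*p),.092))
for p in((572,150),(582,217)):print('endB',ray('top',tc(*p),.117))
print('endA side',ray('side',sc(315,445),.085))
print('roller',ray('top',tc(175,357),.034))
E
```

```text
[0.5995 0.0817 0.012 ]
[ 0.6497 -0.1955  0.012 ]
[ 0.52  -0.218  0.012]
[0.4701 0.0582 0.012 ]
ctr [ 0.5598 -0.0684  0.012 ]
axis [-0.1781  0.984   0.    ] 0.17903090571086486
side [0.5989 0.0844 0.012 ]
side [0.4672 0.0595 0.012 ]
side [ 0.6506 -0.19    0.012 ]
cap top [ 0.557  -0.0664  0.2   ] side [ 0.557  -0.0608  0.2   ]
endA [0.5498 0.0811 0.092 ]
endA [0.5158 0.0752 0.092 ]
endB [ 0.5947 -0.1714  0.117 ]
endB [ 0.5599 -0.1759  0.117 ]
endA side [0.5325 0.0824 0.085 ]
roller [0.4944 0.0326 0.034 ]
```

```bash
cat >> h.py <<'E'
from scipy.spatial.transform import Rotation as Ro
from rig import manip
C=np.array([.5585,-.0665,0]);yaw=.178;u=np.array([-np.sin(yaw),np.cos(yaw),0]);v=np.array([np.cos(yaw),np.sin(yaw),0])
def R():
    q=np.array(manip.get_state()['ee_rot']);return Ro.from_quat(q,scalar_first=True)
def to(p):  # shift in tool axes, units .1 m
    s=manip.get_state();return R().inv().apply(np.array(p)-s['position'])*10
E
python3 - <<'E'
from h import *
np.set_printoptions(precision=3,suppress=True)
r=R().as_matrix();print(r)
# goal: tool x down, y along +-v
best=None
for sy in(1,-1):
    G=np.c_[[0,0,-1],sy*v,np.cross([0,0,-1],sy*v)]
    rv=Ro.from_matrix(r.T@G).as_rotvec();print(sy,rv/np.pi,np.degrees(rv))
A=C+.175*u;A[2]=.25
print(A,to(A));A[2]=.075
E
```

```text
[[-0.     0.279 -0.96 ]
 [ 0.002 -0.96  -0.279]
 [-1.    -0.002 -0.   ]]
1 [-0.467 -0.     0.   ] [-83.996  -0.081   0.069]
-1 [0.533 0.    0.   ] [96.004  0.071  0.083]
[0.528 0.106 0.25 ] [-0.185 -5.289 -5.36 ]
```

Request:
arm_command(series="-0.02 0 -0.4 -0.039 0 0 -1;-0.02 0 -0.4 -0.039 0 0 -1;-0.02 0 -0.4 -0.039 0 0 -1;-0.02 0 -0.4 -0.039 0 0 -1;-0.02 0 -0.4 -0.039 0 0 -1;-0.02 0 -0.4 -0.039 0 0 -1;-0.02 0 -0.4 -0.039 0 0 -1;-0.02 0 -0.4 -0.039 0 0 -1;-0.02 0 -0.4 -0.039 0 0 -1;-0.02 0 -0.4 -0.039 0 0 -1;-0.02 0 -0.4 -0.039 0 0 -1;-0.02 0 -0.4 -0.039 0 0 -1", squeeze=30)

```text
clock: 1.1
position: [0.4134, -0.1921, 0.2549]
ee_rot: [0.545, 0.451, 0.545, -0.45]
contact_force: [0.5, 0.1, 0.5]
width: -0.0003
```

```bash
cat > st.py <<'E'
from h import *
np.set_printoptions(precision=4,suppress=True)
s=manip.get_state();p=np.array(s['position'])
print('t',s['clock'],'pos',p,'F',np.array(s['contact_force']),'w',s['width'])
print('u,v:',(p-C)@u,(p-C)@v)
G=np.c_[[0,0,-1],v,-u];print('rot left',(R().inv()*Ro.from_matrix(G)).as_rotvec()/np.pi)
A=C+.185*u;A[2]=.25;print('to A hi',to(A))
E
python3 st.py
```

```text
t 1.1 pos [ 0.4134 -0.1921  0.2549] F [0.5162 0.0983 0.487 ] w -0.00031042044599714557
u,v: -0.09790952039581566 -0.16499587483485886
rot left [ 0.0034 -0.0002 -0.    ]
to A hi [ 0.0506  1.68   -2.8113]
```

Request:
arm_command(series="0 0.187 -0.312 0 0 0 -1;0 0.187 -0.312 0 0 0 -1;0 0.187 -0.312 0 0 0 -1;0 0.187 -0.312 0 0 0 -1;0 0.187 -0.312 0 0 0 -1;0 0.187 -0.312 0 0 0 -1;0 0.187 -0.312 0 0 0 -1;0 0.187 -0.312 0 0 0 -1;0 0.187 -0.312 0.003 0 0 -1")

```text
clock: 1.85
position: [0.5276, 0.1145, 0.2549]
ee_rot: [0.541, 0.455, 0.541, -0.455]
contact_force: [-0.6, -0.5, -0.4]
width: 0.0002
```

Request:
arm_command(series="0.36 0 0 0 0 0 -1;0.36 0 0 0 0 0 -1;0.36 0 0 0 0 0 -1;0.36 0 0 0 0 0 -1;0.36 0 0 0 0 0 -1;0 0 0 0 0 0 -1")

```text
clock: 2.35
position: [0.5216, 0.1121, 0.0687]
ee_rot: [0.538, 0.451, 0.545, -0.459]
contact_force: [-1.5, -0.3, -0.6]
width: -0.0001
```

```bash
python3 st.py
python3 - <<'E'
from rig import get_image
import cv2
t=get_image('top');s=get_image('side')
cv2.imwrite('pics/t1.png',t[:,:,::-1]);cv2.imwrite('pics/s1.png',s[:,:,::-1])
a=cv2.resize(t[150:270,260:400,::-1],None,fx=2.8,fy=2.8,interpolation=cv2.INTER_CUBIC);b=cv2.resize(s[135:255,260:400,::-1],None,fx=2.8,fy=2.8,interpolation=cv2.INTER_CUBIC)
cv2.imwrite('pics/c1.png',cv2.hconcat([a,b]))
E
```

```text
t 2.35 pos [0.5216 0.1121 0.0687] F [-1.5342 -0.2956 -0.5852] w -0.0001169367438740624
u,v: 0.1823250016053137 -0.004720287887228711
rot left [-0.0016 -0.0004  0.0048]
to A hi [-1.8133  0.0199 -0.0293]
```

View pics/c1.png

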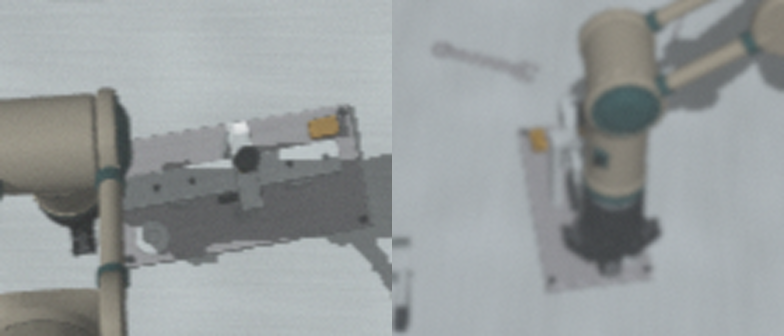

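Top view: the beam's right half and the cap are visible, the beam is in the arm's shadow, and the gripper is left of end A. Side view: the gripper hides the beam, so I will sidestep to look. Next I close in and push.

Request:
arm_command(series="0 0.05 0.1 0 0 0 -1;0 0 0.05 0 0 0 -1;0 0 0.03 0 0 0 -1;0 0 0.03 0 0 0 -1")

```text
clock: 2.78
position: [0.5375, 0.0928, 0.0771]
ee_rot: [0.541, 0.457, 0.54, -0.454]
contact_force: [-1.5, 4.1, 2.0]
width: -0.0001
```

```bash
python3 st.py
```

```text
t 2.7833 pos [0.5375 0.0928 0.0771] F [-1.5491  4.0652  2.0034] w -0.0001460260393136543
u,v: 0.16052911994200386 0.007589313713268856
rot left [-0.0022 -0.0004 -0.0012]
to A hi [-1.7287 -0.0709 -0.2461]
```

Request:
arm_command(series="0 -0.03 0.03 0 0 0 -1;0 0 0.03 0 0 0 -1;0 0 0.03 0 0 0 -1;0 0 0.03 0 0 0 -1;0 0 0 0 0 0 -1")

```text
clock: 3.2
position: [0.5365, 0.0816, 0.0764]
ee_rot: [0.541, 0.457, 0.541, -0.454]
contact_force: [1.0, 6.1, 1.5]
width: -0.0001
```

```bash
python3 st.py
```

```text
t 3.2 pos [0.5365 0.0816 0.0764] F [1.0031 6.0874 1.4973] w -6.046907059780769e-05
u,v: 0.14963480501788318 0.004520957540039797
rot left [-0.002  -0.0007 -0.0013]
to A hi [-1.7351 -0.0404 -0.3571]
```

Back off, sidestep and look.

Request:
arm_command(series="0 0 -0.2 0 0 0 -1;0 -0.3 -0.2 0 0 0 -1;0 -0.35 0 0 0 0 -1;0 -0.35 0 0 0 0 -1;0 -0.3 0 0 0 0 -1;0 0 0 0 0 0 -1;0 0 0 0 0 0 -1;0 0 0 0 0 0 -1")

```text
clock: 3.87
position: [0.4015, 0.0972, 0.0759]
ee_rot: [0.542, 0.456, 0.54, -0.454]
contact_force: [0.5, 0.3, -0.1]
width: 0.0
```

```bash
cat > look.py <<'E'
import sys,cv2
from rig import get_image
from h import *
n=sys.argv[1];s=get_image('side');cv2.imwrite(f'pics/s{n}.png',s[:,:,::-1])
t=get_image('top');cv2.imwrite(f'pics/t{n}.png',t[:,:,::-1])
a=cv2.resize(t[165:250,275:410,::-1],None,fx=3,fy=3,interpolation=cv2.INTER_CUBIC)
b=cv2.resize(s[150:250,290:370,::-1],None,fx=4.8,fy=4.8,interpolation=cv2.INTER_CUBIC)
a=cv2.copyMakeBorder(a,0,480-a.shape[0],0,0,cv2.BORDER_CONSTANT)
cv2.imwrite(f'pics/c{n}.png',cv2.hconcat([a,b]))
E
python3 st.py; python3 look.py 2
```

```text
t 3.8667 pos [0.4015 0.0972 0.0759] F [ 0.5188  0.2552 -0.1042] w 1.5916068473400762e-05
u,v: 0.18887735410723536 -0.12549810066490263
rot left [-0.0016  0.0003 -0.0009]
to A hi [-1.737   1.26    0.0339]
```

View pics/c2.png

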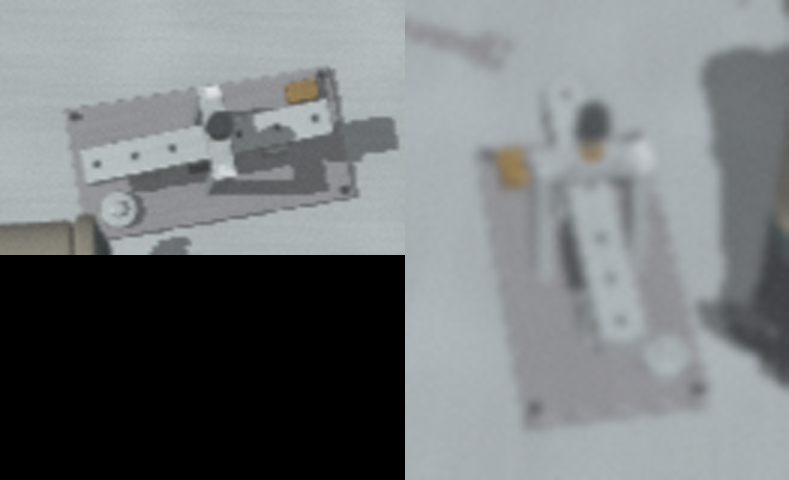

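Both ends are visible in both views, and the beam has dark dots along its top. I'll fit slide and tilt from those dots.

```bash
cat > fit.py <<'E'
from h import *
import cv2
from scipy.optimize import least_squares
def proj(n,X):
    c=get_calibration(n);T=np.array(c['cam_to_world']);p=(X-T[:3,3])@T[:3,:3]
    return np.c_[c['fx']*p[:,0]/p[:,2]+c['cx'],c['fy']*p[:,1]/p[:,2]+c['cy']]
def pts(d,s,th,w=0): # beam dots d along beam, middle at s, tilt th (+ = A end down)
    l=d+s; return C+np.outer(l*np.cos(th),u)+w*v+np.outer(.104-l*np.sin(th),[0,0,1])
def dot(g,p,r=2):
    x,y=int(round(p[0])),int(round(p[1]));w=g[y-r:y+r+1,x-r:x+r+1].astype(float)
    b=np.clip(np.percentile(w,60)-w-6,0,None)
    if b.max()<8:return None
    Y,X=np.mgrid[y-r:y+r+1,x-r:x+r+1];return np.array([(X*b).sum(),(Y*b).sum()])/b.sum()
E
python3 - <<'E'
from fit import *
np.set_printoptions(precision=4,suppress=True)
ct=lambda x,y:(275+(x-1)/3,165+(y-1)/3)
cs=lambda x,y:(290+(x-405-1.9)/4.8,150+(y-1.9)/4.8)
T=[ct(*p) for p in((97,164),(135,156),(172,149),(238,134),(276,128),(315,118))]
S=[cs(*p) for p in((621,320),(611,278),(601,238),(566,95))]
gt=cv2.imread('pics/t2.png',0);gs=cv2.imread('pics/s2.png',0)
Td=[dot(gt,p) for p in T];Sd=[dot(gs,p) for p in S]
print(T,Td);print(S,Sd)
for p in Td:
    if p is not None:
        X=ray('top',p,.104)-C;print('top u,v',X@u,X@v)
for p in Sd:
    if p is not None:
        X=ray('side',p,.104)-C;print('side u,v',X@u,X@v)
for th in(-.09,0,.09):
  d=np.array([.105,.065,.025,-.045,-.085,-.125]);print(th,proj('side',pts(d,0.0,th))[:,1],proj('top',pts(d,0.0,th))[:,0])
E
```

```text
[(307.0, 219.33333333333334), (319.6666666666667, 216.66666666666666), (332.0, 214.33333333333334), (354.0, 209.33333333333334), (366.6666666666667, 207.33333333333334), (379.6666666666667, 204.0)] [array([306.8615, 219.2337]), array([319.5393, 216.547 ]), array([331.9832, 213.9536]), array([353.6659, 208.9057]), array([366.9465, 207.3829]), array([379.5962, 203.9911])]
[(334.6041666666667, 216.27083333333334), (332.5208333333333, 207.52083333333334), (330.4375, 199.1875), (323.1458333333333, 169.39583333333334)] [array([334.4138, 216.3448]), array([332.3386, 207.51  ]), array([330.3566, 199.1294]), array([323.0828, 169.2071])]
top u,v 0.12273853030936546 -0.004119069668959689
top u,v 0.08272212774599234 -0.0023320338913381433
top u,v 0.04334954523971075 -0.0007076247285213148
top u,v -0.025834293019188728 0.0037730022191755207
top u,v -0.06747009044592016 0.0016615252439232822
top u,v -0.10839499162300496 0.005674841321152759
side u,v 0.13428052776508168 -0.0008942974901054013
side u,v 0.09182920651376816 -0.0005005681916705536
side u,v 0.05007177618382895 -6.213015768771979e-05
side u,v -0.11217045032369663 0.0024360985748181
-0.09 [208.5485 201.0501 193.8283 181.8115 175.2764 168.9668] [312.4015 325.1725 337.8394 359.7597 372.1466 384.4341]
0 [210.2348 202.0976 194.2322 181.0824 173.8983 166.9401] [312.3115 325.058  337.773  359.9487 372.5777 385.1755]
0.09 [211.7297 203.034  194.5962 180.4171 172.6322 165.0661] [312.4919 325.1112 337.7709 360.0235 372.7957 385.6091]
```

```bash
cat >> fit.py <<'E'
d6=np.array([.115,.075,.035,-.035,-.075,-.115])
def fit(k,s,th,verbose=0):
    g={n:cv2.imread(f'pics/{n[0]}{k}.png',0) for n in('side','top')}
    obs=[]
    for it in range(3):
        obs=[]
        for n in g:
            for i,p in enumerate(proj(n,pts(d6,s,th))):
                if n=='side' and i in(3,4): continue
                if n=='top' and i==3: continue
                q=dot(g[n],p)
                if q is not None and np.hypot(*(q-p))<3: obs.append((n,i,q))
        f=lambda x:np.concatenate([(proj(n,pts(d6[i:i+1],x[0],x[1]))[0]-q)+(x[2:4] if n=='side' else x[4:6]) for n,i,q in obs]+[x[2:]*.2])
        r=least_squares(f,[s,th,0,0,0,0],loss='soft_l1',x_scale=[.01,.05,1,1,1,1],f_scale=.5);s,th=r.x[:2]
    print(k,'s %.4f th %.3f'%(s,th),'off',np.round(r.x[2:],2),'n',len(obs),'cost %.2f'%r.cost)
E
python3 -c "
from fit import *
fit(0,.02,.09);fit(2,.007,.09);fit(2,.007,.0)"
```

```text
[ WARN:0@0.057] global loadsave.cpp:275 findDecoder imread_('pics/s0.png'): can't open/read file: check file path/integrity
[ WARN:0@0.057] global loadsave.cpp:275 findDecoder imread_('pics/t0.png'): can't open/read file: check file path/integrity
Traceback (most recent call last):
  File "fit.py", line 24, in fit
    q=dot(g[n],p)
  File "fit.py", line 10, in dot
    x,y=int(round(p[0])),int(round(p[1]));w=g[y-r:y+r+1,x-r:x+r+1].astype(float)
                                            ~^^^^^^^^^^^^^^^^^^^^^
TypeError: 'NoneType' object is not subscriptable
```

```bash
cp pics/side0.png pics/s0.png; cp pics/top0.png pics/t0.png; python3 -c "
from fit import *
fit(0,.02,.09);fit(2,.007,.09);fit(2,.007,.0)"
```

```text
0 s 0.0207 th 0.075 off [ 0.13  0.9   0.13 -0.25] n 9 cost 0.47
2 s 0.0089 th 0.083 off [ 0.43  0.61  0.24 -0.02] n 9 cost 1.24Traceback (most recent call last):
  File "<string>", line 3, in <module>
    fit(0,.02,.09);fit(2,.007,.09);fit(2,.007,.0)
                                   ~~~^^^^^^^^^^^
  File "fit.py", line 27, in fit
    r=least_squares(f,[s,th,0,0,0,0],loss='soft_l1',x_scale=[.01,.05,1,1,1,1],f_scale=.5);s,th=r.x[:2]
    return func(*args, **kwargs)
    result = trf(vector_fun.fun, vector_fun.jac, x0, f0, J0, lb, ub, ftol, xtol,
                 gtol, max_nfev, x_scale, loss_function, tr_solver,
                 tr_options.copy(), verbose, callback=callback_wrapped)
    return trf_no_bounds(
        fun, jac, x0, f0, J0, ftol, xtol, gtol, max_nfev, x_scale,
        loss_function, tr_solver, tr_options, verbose, callback=callback)
    J = jac(x)
    self._update_jac()
    ~~~~~~~~~~~~~~~~^^
    self.J = self.jac_wrapped(xp_copy(self.x), f0=self.f)
             ~~~~~~~~~~~~~~~~^^^^^^^^^^^^^^^^^^^^^^^^^^^^
    J, dct = approx_derivative(
             ~~~~~~~~~~~~~~~~~^
 
[... 509 characters left out ...]
^^
    f = np.atleast_1d(self.fun(x, *self.args, **self.kwargs))
                      ~~~~~~~~^^^^^^^^^^^^^^^^^^^^^^^^^^^^^^
    return np.atleast_1d(self.fun(x))
                         ~~~~~~~~^^^
    return self.f(x, *self.args, **self.kwargs)
           ~~~~~~^^^^^^^^^^^^^^^^^^^^^^^^^^^^^^
  File "fit.py", line 26, in <lambda>
    f=lambda x:np.concatenate([(proj(n,pts(d6[i:i+1],x[0],x[1]))[0]-q)+(x[2:4] if n=='side' else x[4:6]) for n,i,q in obs]+[x[2:]*.2])
                                ~~~~^^^^^^^^^^^^^^^^^^^^^^^^^^^^
  File "fit.py", line 5, in proj
    c=get_calibration(n);T=np.array(c['cam_to_world']);p=(X-T[:3,3])@T[:3,:3]
ValueError: time passes only in moves, steps and waits
```

```bash
sed -i 's/^def proj/_K={n:get_calibration(n) for n in("side","top")}\ndef proj/; s/    c=get_calibration(n);T/    c=_K[n];T/' fit.py
python3 - <<'E'
s=open('fit.py').read()
s=s.replace("[x[2:]*.2]","[(x[2:]-np.array([.3,.7,.2,-.15]))*2]")
open('fit.py','w').write(s)
l=open('look.py').read()
l+="""
p=np.array(manip.get_state()['position']);print('clock',manip.get_state()['clock'],'u %.4f v %.4f z %.4f'%((p-C)@u,(p-C)@v,p[2]))
from fit import fit
for th in(.08,0,-.08):fit(n,float(sys.argv[2]),th)
"""
open('look.py','w').write(l)
E
python3 -c "
from fit import *
fit(0,.02,.09);fit(2,.009,.09);fit(2,.009,.0)"
```

```text
0 s 0.0210 th 0.077 off [ 0.23  0.76  0.21 -0.21] n 9 cost 0.51
2 s 0.0087 th 0.082 off [ 0.34  0.68  0.2  -0.1 ] n 9 cost 1.26
2 s 0.0087 th 0.082 off [ 0.34  0.68  0.2  -0.1 ] n 9 cost 1.26
```

Request:
arm_command(series="0 0.35 0 0 0 0 -1;0 0.35 0 0 0 0 -1;0 0.35 0.05 0 0 0 -1;0 0.21 0.15 0 0 0 -1;0 0 0.11 0 0 0 -1;0 0 0.04 0 0 0 -1;0 0 0.03 0 0 0 -1;0 0 0.03 0 0 0 -1;0 0 0.02 0 0 0 -1;0 0 0 0 0 0 -1")

```text
clock: 4.8
position: [0.5308, 0.0772, 0.0753]
ee_rot: [0.541, 0.455, 0.542, -0.455]
contact_force: [0.2, 1.6, -0.8]
width: -0.0001
```

Request:
arm_command(series="0 0 -0.2 0 0 0 -1;0 -0.3 -0.24 0 0 0 -1;0 -0.35 0 0 0 0 -1;0 -0.35 0 0 0 0 -1;0 -0.26 0 0 0 0 -1;0 0 0 0 0 0 -1;0 0 0 0 0 0 -1;0 0 0 0 0 0 -1;0 0 0 0 0 0 -1;0 0 0 0 0 0 -1")

```text
clock: 5.63
position: [0.4016, 0.0985, 0.0755]
ee_rot: [0.542, 0.455, 0.541, -0.455]
contact_force: [0.7, 0.8, 0.1]
width: -0.0003
```

```bash
python3 look.py 3 0.0045
```

```text
clock 5.7333 u 0.1902 v -0.1257 z 0.0753
3 s 0.0051 th 0.099 off [ 0.34  0.61  0.15 -0.11] n 9 cost 1.46
3 s 0.0051 th 0.099 off [ 0.34  0.61  0.15 -0.11] n 9 cost 1.46
3 s 0.0052 th 0.087 off [ 0.34  0.65  0.18 -0.12] n 9 cost 1.34
```

Request:
arm_command(series="0 0.35 0 0 0 0 -1;0 0.35 0 0 0 0 -1;0 0.35 0.1 0 0 0 -1;0 0.21 0.15 0 0 0 -1;0 0 0.11 0 0 0 -1;0 0 0.04 0 0 0 -1;0 0 0.03 0 0 0 -1;0 0 0.03 0 0 0 -1;0 0 0.02 0 0 0 -1;0 0 0 0 0 0 -1")

```text
clock: 6.57
position: [0.5313, 0.0732, 0.0753]
ee_rot: [0.541, 0.455, 0.542, -0.455]
contact_force: [-0.3, 2.2, -1.5]
width: 0.0002
```

Request:
arm_command(series="0 0 -0.2 0 0 0 -1;0 -0.3 -0.28 0 0 0 -1;0 -0.35 0 0 0 0 -1;0 -0.35 0 0 0 0 -1;0 -0.26 0 0 0 0 -1;0 0 0 0 0 0 -1;0 0 0 0 0 0 -1;0 0 0 0 0 0 -1;0 0 0 0 0 0 -1;0 0 0 0 0 0 -1")

```text
clock: 7.4
position: [0.4015, 0.0984, 0.0755]
ee_rot: [0.542, 0.455, 0.541, -0.455]
contact_force: [0.2, 0.2, -0.5]
width: -0.0001
```

```bash
python3 look.py 4 0.001
```

```text
clock 7.5 u 0.1902 v -0.1258 z 0.0752
4 s 0.0012 th 0.096 off [ 0.34  0.59  0.15 -0.09] n 9 cost 1.59
4 s 0.0012 th 0.096 off [ 0.34  0.59  0.15 -0.09] n 9 cost 1.59
4 s 0.0012 th 0.099 off [ 0.34  0.57  0.14 -0.09] n 9 cost 1.55
```

Request:
arm_command(series="0 0.35 0 0 0 0 -1;0 0.35 0 0 0 0 -1;0 0.35 0.14 0 0 0 -1;0 0.21 0.15 0 0 0 -1;0 0 0.11 0 0 0 -1;0 0 0.04 0 0 0 -1;0 0 0.03 0 0 0 -1;0 0 0.03 0 0 0 -1;0 0 0.025 0 0 0 -1;0 0 0 0 0 0 -1")

```text
clock: 8.33
position: [0.5321, 0.0687, 0.0753]
ee_rot: [0.541, 0.455, 0.542, -0.455]
contact_force: [-0.1, 2.5, -0.5]
width: -0.0002
```

Request:
arm_command(series="0 0 -0.2 0 0 0 -1;0 -0.3 -0.325 0 0 0 -1;0 -0.35 0 0 0 0 -1;0 -0.35 0 0 0 0 -1;0 -0.26 0 0 0 0 -1;0 0 0 0 0 0 -1;0 0 0 0 0 0 -1;0 0 0 0 0 0 -1;0 0 0 0 0 0 -1;0 0 0 0 0 0 -1")

```text
clock: 9.17
position: [0.4036, 0.0969, 0.0755]
ee_rot: [0.542, 0.455, 0.541, -0.455]
contact_force: [0.4, -0.3, 0.2]
width: 0.0002
```

```bash
python3 look.py 5 -0.0033
```

```text
clock 9.2667 u 0.1883 v -0.1241 z 0.0752
5 s -0.0031 th 0.085 off [ 0.32  0.62  0.17 -0.04] n 9 cost 1.37
5 s -0.0031 th 0.085 off [ 0.32  0.62  0.17 -0.04] n 9 cost 1.37
5 s -0.0031 th 0.085 off [ 0.32  0.62  0.17 -0.04] n 9 cost 1.37
```

Request:
arm_command(series="0 0.35 0 0 0 0 -1;0 0.35 0 0 0 0 -1;0 0.34 0.16 0 0 0 -1;0 0.2 0.15 0 0 0 -1;0 0 0.11 0 0 0 -1;0 0 0.04 0 0 0 -1;0 0 0.03 0 0 0 -1;0 0 0.03 0 0 0 -1;0 0 0.03 0 0 0 -1;0 0 0 0 0 0 -1")

```text
clock: 10.1
position: [0.5324, 0.0643, 0.0752]
ee_rot: [0.541, 0.455, 0.542, -0.455]
contact_force: [-0.9, 1.5, -0.3]
width: 0.0
```

Request:
arm_command(series="0 0 -0.3 0 0 0 -1;0 -0.3 -0.25 0 0 0 -1;0 -0.35 0 0 0 0 -1;0 -0.35 0 0 0 0 -1;0 -0.24 0 0 0 0 -1;0 0 0 0 0 0 -1;0 0 0 0 0 0 -1;0 0 0 0 0 0 -1;0 0 0 0 0 0 -1;0 0 0 0 0 0 -1")

```text
clock: 10.93
position: [0.4037, 0.0969, 0.0755]
ee_rot: [0.542, 0.455, 0.541, -0.455]
contact_force: [-0.4, 0.3, -0.5]
width: -0.0003
```

```bash
python3 look.py 6 -0.0075
```

```text
clock 11.0333 u 0.1883 v -0.1240 z 0.0752
6 s -0.0076 th 0.081 off [ 0.27  0.63  0.17 -0.06] n 9 cost 1.79
6 s -0.0076 th 0.081 off [ 0.27  0.63  0.17 -0.06] n 9 cost 1.79
6 s -0.0076 th 0.081 off [ 0.27  0.63  0.17 -0.06] n 9 cost 1.79
```

Request:
arm_command(series="0 0.35 0 0 0 0 -1;0 0.35 0.04 0 0 0 -1;0 0.34 0.16 0 0 0 -1;0 0.2 0.15 0 0 0 -1;0 0 0.11 0 0 0 -1;0 0 0.04 0 0 0 -1;0 0 0.03 0 0 0 -1;0 0 0.03 0 0 0 -1;0 0 0.035 0 0 0 -1;0 0 0 0 0 0 -1")

```text
clock: 11.87
position: [0.5332, 0.0598, 0.0752]
ee_rot: [0.541, 0.455, 0.542, -0.455]
contact_force: [-0.5, 1.8, 0.2]
width: -0.0003
```

Request:
arm_command(series="0 0 -0.345 0 0 0 -1;0 -0.3 -0.25 0 0 0 -1;0 -0.35 0 0 0 0 -1;0 -0.35 0 0 0 0 -1;0 -0.24 0 0 0 0 -1;0 0 0 0 0 0 -1;0 0 0 0 0 0 -1;0 0 0 0 0 0 -1;0 0 0 0 0 0 -1;0 0 0 0 0 0 -1")

```text
clock: 12.7
position: [0.4037, 0.0969, 0.0755]
ee_rot: [0.542, 0.455, 0.541, -0.455]
contact_force: [0.7, 0.2, 0.5]
width: -0.0001
```

```bash
python3 look.py 7 -0.012
```

```text
clock 12.8 u 0.1883 v -0.1240 z 0.0752
7 s -0.0123 th 0.097 off [ 0.22  0.66  0.15 -0.22] n 9 cost 1.43
7 s -0.0123 th 0.097 off [ 0.22  0.66  0.15 -0.22] n 9 cost 1.43
7 s -0.0122 th 0.096 off [ 0.22  0.65  0.15 -0.2 ] n 9 cost 1.42
```

Still A-down. Next target is s = -16.5.

Request:
arm_command(series="0 0.35 0 0 0 0 -1;0 0.35 0.08 0 0 0 -1;0 0.34 0.16 0 0 0 -1;0 0.2 0.15 0 0 0 -1;0 0 0.11 0 0 0 -1;0 0 0.04 0 0 0 -1;0 0 0.03 0 0 0 -1;0 0 0.03 0 0 0 -1;0 0 0.035 0 0 0 -1;0 0 0 0 0 0 -1")

```text
clock: 13.63
position: [0.5339, 0.056, 0.0752]
ee_rot: [0.541, 0.455, 0.542, -0.455]
contact_force: [-1.6, 1.3, -1.0]
width: -0.0003
```

Request:
arm_command(series="0 0 -0.345 0 0 0 -1;0 -0.3 -0.29 0 0 0 -1;0 -0.35 0 0 0 0 -1;0 -0.35 0 0 0 0 -1;0 -0.24 0 0 0 0 -1;0 0 0 0 0 0 -1;0 0 0 0 0 0 -1;0 0 0 0 0 0 -1;0 0 0 0 0 0 -1;0 0 0 0 0 0 -1")

```text
clock: 14.47
position: [0.4038, 0.0969, 0.0755]
ee_rot: [0.542, 0.455, 0.541, -0.455]
contact_force: [0.1, -0.7, 0.6]
width: -0.0002
```

```bash
python3 look.py 8 -0.0165
```

```text
clock 14.5667 u 0.1883 v -0.1239 z 0.0752
8 s -0.0162 th 0.098 off [ 0.27  0.61  0.13 -0.22] n 9 cost 1.34
8 s -0.0162 th 0.098 off [ 0.27  0.61  0.13 -0.22] n 9 cost 1.34
8 s -0.0162 th 0.098 off [ 0.27  0.61  0.13 -0.22] n 9 cost 1.34
```

Total was 0.635. Next is 0.68, aiming for s ≈ -20.6.

Request:
arm_command(series="0 0.35 0 0 0 0 -1;0 0.35 0.125 0 0 0 -1;0 0.34 0.16 0 0 0 -1;0 0.2 0.15 0 0 0 -1;0 0 0.11 0 0 0 -1;0 0 0.04 0 0 0 -1;0 0 0.03 0 0 0 -1;0 0 0.03 0 0 0 -1;0 0 0.035 0 0 0 -1;0 0 0 0 0 0 -1")

```text
clock: 15.4
position: [0.5347, 0.0515, 0.0753]
ee_rot: [0.541, 0.455, 0.542, -0.455]
contact_force: [-0.7, 1.4, -0.4]
width: 0.0
```

Request:
arm_command(series="0 0 -0.38 0 0 0 -1;0 -0.28 -0.3 0 0 0 -1;0 -0.37 0 0 0 0 -1;0 -0.35 0 0 0 0 -1;0 -0.24 0 0 0 0 -1;0 0 0 0 0 0 -1;0 0 0 0 0 0 -1;0 0 0 0 0 0 -1;0 0 0 0 0 0 -1;0 0 0 0 0 0 -1")

```text
clock: 16.23
position: [0.4038, 0.0969, 0.0755]
ee_rot: [0.542, 0.455, 0.541, -0.455]
contact_force: [0.1, -0.5, -0.2]
width: 0.0001
```

```bash
python3 look.py 9 -0.0207
```

```text
clock 16.3333 u 0.1883 v -0.1239 z 0.0752
9 s -0.0210 th 0.088 off [ 0.25  0.63  0.13 -0.25] n 9 cost 1.13
9 s -0.0210 th 0.088 off [ 0.25  0.63  0.13 -0.25] n 9 cost 1.13
9 s -0.0210 th 0.088 off [ 0.25  0.63  0.13 -0.25] n 9 cost 1.13
```

Request:
arm_command(series="0 0.35 0 0 0 0 -1;0 0.35 0.165 0 0 0 -1;0 0.34 0.16 0 0 0 -1;0 0.2 0.15 0 0 0 -1;0 0 0.11 0 0 0 -1;0 0 0.04 0 0 0 -1;0 0 0.03 0 0 0 -1;0 0 0.03 0 0 0 -1;0 0 0.035 0 0 0 -1;0 0 0 0 0 0 -1")

```text
clock: 17.17
position: [0.5354, 0.0476, 0.0753]
ee_rot: [0.541, 0.455, 0.542, -0.455]
contact_force: [-0.3, 1.9, -0.1]
width: 0.0001
```

Request:
arm_command(series="0 0 -0.4 0 0 0 -1;0 -0.24 -0.32 0 0 0 -1;0 -0.38 0 0 0 0 -1;0 -0.38 0 0 0 0 -1;0 -0.24 0 0 0 0 -1;0 0 0 0 0 0 -1;0 0 0 0 0 0 -1;0 0 0 0 0 0 -1;0 0 0 0 0 0 -1;0 0 0 0 0 0 -1")

```text
clock: 18.0
position: [0.4038, 0.0969, 0.0755]
ee_rot: [0.542, 0.455, 0.541, -0.455]
contact_force: [0.3, 0.2, 0.5]
width: 0.0001
```

```bash
python3 look.py 10 -0.025
```

```text
clock 18.1 u 0.1883 v -0.1239 z 0.0752
10 s -0.0254 th 0.077 off [ 0.21  0.63  0.12 -0.3 ] n 9 cost 1.39
10 s -0.0254 th 0.077 off [ 0.21  0.63  0.12 -0.3 ] n 9 cost 1.39
10 s -0.0254 th 0.077 off [ 0.21  0.63  0.12 -0.3 ] n 9 cost 1.39
```

Request:
arm_command(series="0 0 0 0 0 0 -1;0 0 0 0 0 0 -1;0 0 0 0 0 0 -1;0 0 0 0 0 0 -1;0 0 0 0 0 0 -1;0 0 0 0 0 0 -1")

```text
clock: 18.6
position: [0.4022, 0.0968, 0.0753]
ee_rot: [0.541, 0.455, 0.541, -0.455]
contact_force: [0.1, 0.4, 0.2]
width: -0.0002
```

```bash
python3 look.py 11 -0.025
```

```text
clock 18.7 u 0.1884 v -0.1249 z 0.0753
11 s -0.0253 th 0.076 off [ 0.2   0.63  0.12 -0.29] n 9 cost 1.47
11 s -0.0253 th 0.076 off [ 0.2   0.63  0.12 -0.29] n 9 cost 1.47
11 s -0.0253 th 0.076 off [ 0.2   0.63  0.12 -0.29] n 9 cost 1.38
```

Stationary and still A-down. Next is 0.76, aiming for s ≈ -29.3.

Request:
arm_command(series="0 0.35 0 0 0 0 -1;0 0.35 0.205 0 0 0 -1;0 0.34 0.16 0 0 0 -1;0 0.21 0.15 0 0 0 -1;0 0 0.11 0 0 0 -1;0 0 0.04 0 0 0 -1;0 0 0.03 0 0 0 -1;0 0 0.03 0 0 0 -1;0 0 0.035 0 0 0 -1;0 0 0 0 0 0 -1")

```text
clock: 19.53
position: [0.5371, 0.0439, 0.0753]
ee_rot: [0.541, 0.455, 0.542, -0.455]
contact_force: [0.3, 1.6, 1.1]
width: 0.0001
```

Request:
arm_command(series="0 0 -0.4 0 0 0 -1;0 -0.2 -0.36 0 0 0 -1;0 -0.39 0 0 0 0 -1;0 -0.39 0 0 0 0 -1;0 -0.27 0 0 0 0 -1;0 0 0 0 0 0 -1;0 0 0 0 0 0 -1;0 0 0 0 0 0 -1;0 0 0 0 0 0 -1;0 0 0 0 0 0 -1")

```text
clock: 20.37
position: [0.4038, 0.0969, 0.0755]
ee_rot: [0.542, 0.455, 0.541, -0.455]
contact_force: [0.2, -1.2, -1.0]
width: -0.0002
```

```bash
python3 look.py 12 -0.0293
```

```text
clock 20.4667 u 0.1883 v -0.1239 z 0.0752
12 s -0.0299 th -0.002 off [ 0.15  0.64  0.12 -0.31] n 9 cost 1.92
12 s -0.0299 th -0.002 off [ 0.15  0.64  0.12 -0.31] n 9 cost 1.92
12 s -0.0299 th -0.002 off [ 0.15  0.64  0.12 -0.31] n 9 cost 1.92
```

The beam now reads level (θ ≈ 0). I'll raise the tool and check that it stays.

Request:
arm_command(series="-0.4 0 0 0 0 0 -1;-0.4 0 0 0 0 0 -1;-0.4 0 0 0 0 0 -1;-0.4 0 0 0 0 0 -1;0 0 0 0 0 0 -1;0 0 0 0 0 0 -1;0 0 0 0 0 0 -1;0 0 0 0 0 0 -1;0 0 0 0 0 0 -1;0 0 0 0 0 0 -1;0 0 0 0 0 0 -1;0 0 0 0 0 0 -1")

```text
clock: 21.47
position: [0.402, 0.0968, 0.2347]
ee_rot: [0.541, 0.455, 0.542, -0.455]
contact_force: [-0.3, 0.8, -0.9]
width: -0.0001
```

```bash
python3 look.py 13 -0.0299;python3 st.py
```

```text
clock 21.5667 u 0.1885 v -0.1250 z 0.2350
13 s -0.0298 th -0.004 off [ 0.16  0.65  0.13 -0.31] n 9 cost 1.89
13 s -0.0298 th -0.004 off [ 0.16  0.65  0.13 -0.31] n 9 cost 1.89
13 s -0.0298 th -0.004 off [ 0.16  0.65  0.13 -0.31] n 9 cost 1.89
t 21.5667 pos [0.4021 0.0969 0.235 ] F [-0.5033  0.4022 -0.3274] w 8.014473299077343e-05
u,v: 0.18847827666757694 -0.12500809096809476
rot left [-0.0016  0.      0.0002]
to A hi [-0.1511  1.2501  0.0283]
```

View pics/c13.png

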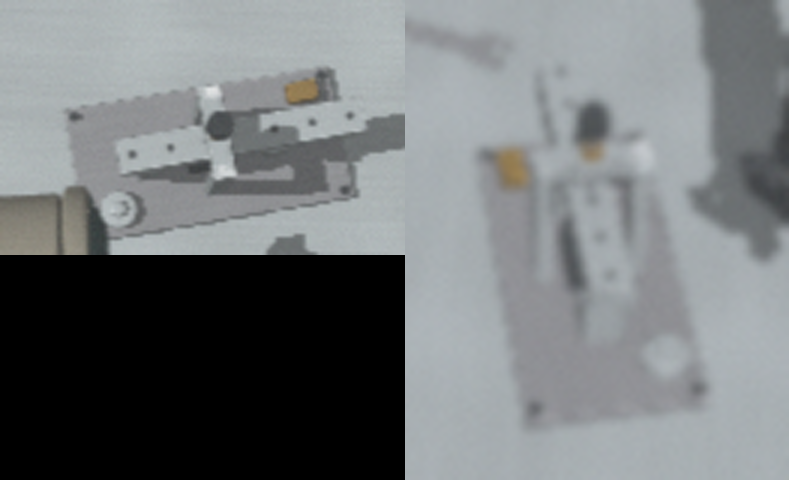

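The beam is level and stable: in the top view its dots sit on a straight line and it overhangs to the right past (365,110). I'll move over the cap.

Request:
arm_command(series="0 0.21 0.31 0 0 0 -1;0 0.21 0.31 0 0 0 -1;0 0.21 0.31 0 0 0 -1;0 0.21 0.31 0 0 0 -1;0 0.21 0.31 0 0 0 -1;0 0.2 0.32 0 0 0 -1;0 0 0 0 0 0 -1;0.1 0 0 0 0 0 -1;0.1 0 0 0 0 0 -1;0.05 0 0 0 0 0 -1;0 0 0 0 0 0 -1;0 0 0 0 0 0 -1")

```text
clock: 22.57
position: [0.5564, -0.0648, 0.2098]
ee_rot: [0.541, 0.454, 0.542, -0.455]
contact_force: [0.2, 1.0, 0.5]
width: -0.0001
```

```bash
python3 st.py
```

```text
t 22.5667 pos [ 0.5564 -0.0648  0.2098] F [0.1591 0.9612 0.4722] w -0.00014890274563231923
u,v: 0.0020644429804958847 -0.0017371512507315823
rot left [-0.0013 -0.0002  0.0004]
to A hi [-0.4006  0.0097 -1.8296]
```

Request:
arm_command(series="0.02 0.015 0.015 0 0 0 -1;0.03 0 0 0 0 0 -1;0.03 0 0 0 0 0 -1;0.03 0 0 0 0 0 -1;0.03 0 0 0 0 0 -1;0.03 0 0 0 0 0 -1;0 0 0 0 0 0 -1;0 0 0 0 0 0 -1")

```text
clock: 23.23
position: [0.5593, -0.067, 0.1934]
ee_rot: [0.541, 0.455, 0.541, -0.455]
contact_force: [-0.0, 0.3, 2.3]
width: 0.0001
```

```bash
python3 st.py
```

```text
t 23.2333 pos [ 0.5593 -0.067   0.1934] F [-0.0409  0.3213  2.2654] w 0.00011912674558447342
u,v: -0.0006635460312375141 0.0007274208420892588
rot left [-0.0017 -0.     -0.0001]
to A hi [-0.5659 -0.0168 -1.8566]
```

Contact at about 2.3 N. Continue to z ≈ 0.1875, then finish by force.

Request:
arm_command(series="0.02 0 0 0 0 0 -1;0.02 0 0 0 0 0 -1;0.02 0 0 0 0 0 -1;0 0 0 0 0 0 -1;0 0 0 0 0 0 -1;0 0 0 0 0 0 -1")

```text
clock: 23.73
position: [0.5595, -0.067, 0.1884]
ee_rot: [0.542, 0.455, 0.541, -0.455]
contact_force: [-2.4, 1.5, 8.4]
width: 0.0003
```

```bash
python3 st.py
```

```text
t 23.7333 pos [ 0.5595 -0.067   0.1884] F [-2.4243  1.5191  8.3551] w 0.00025302912944763175
u,v: -0.0006954580155741952 0.0008454809874166899
rot left [-0.0016  0.0002 -0.0004]
to A hi [-0.6168 -0.0172 -1.8566]
```

Request:
arm_command(series="0.012 0 0 0 0 0 -1;0.012 0 0 0 0 0 -1;0 0 0 0 0 0 -1;0 0 0 0 0 0 -1;0 0 0 0 0 0 -1")

```text
clock: 24.15
position: [0.5595, -0.0671, 0.1867]
ee_rot: [0.542, 0.455, 0.541, -0.455]
contact_force: [-2.8, 0.9, 11.6]
width: 0.0003
```

```bash
python3 st.py
```

```text
t 24.15 pos [ 0.5595 -0.0671  0.1867] F [-2.7794  0.8892 11.6138] w 0.0002570130577319136
u,v: -0.0007500719927596312 0.0009127074225136154
rot left [-0.0016  0.0002 -0.0006]
to A hi [-0.6345 -0.0175 -1.8569]
```

Request:
arm_command(series="0.008 0 0 0 0 0 -1;0 0 0 0 0 0 -1;0 0 0 0 0 0 -1;0 0 0 0 0 0 -1;0 0 0 0 0 0 -1")

```text
clock: 24.57
position: [0.5596, -0.0671, 0.1861]
ee_rot: [0.542, 0.455, 0.541, -0.455]
contact_force: [-1.6, 1.4, 13.0]
width: -0.0002
```

```bash
python3 st.py
```

```text
t 24.5667 pos [ 0.5596 -0.0671  0.1861] F [-1.6057  1.4485 12.9746] w -0.00020569944337042387
u,v: -0.0007586795473944276 0.0009521007148075441
rot left [-0.0016  0.0003 -0.0007]
to A hi [-0.6403 -0.0177 -1.857 ]
```

13 N reached after about 14 mm of travel. Now I rise gently, then clear away.

Request:
arm_command(series="-0.03 0 0 0 0 0 -1;-0.03 0 0 0 0 0 -1;-0.03 0 0 0 0 0 -1;-0.03 0 0 0 0 0 -1;-0.03 0 0 0 0 0 -1;-0.1 0 0 0 0 0 -1;-0.2 0 0 0 0 0 -1;-0.2 0 0 0 0 0 -1;0 -0.2 -0.3 0 0 0 -1;0 -0.2 -0.3 0 0 0 -1;0 -0.2 -0.3 0 0 0 -1;0 -0.2 -0.3 0 0 0 -1")

```text
clock: 25.57
position: [0.4586, 0.0379, 0.2491]
ee_rot: [0.541, 0.455, 0.541, -0.455]
contact_force: [-0.4, 0.5, -0.3]
width: 0.0
```

Request:
arm_command(series="0 -0.25 -0.3 0 0 0 -1;0 -0.25 -0.3 0 0 0 -1;0 0 0 0 0 0 -1;0 0 0 0 0 0 -1;0 0 0 0 0 0 -1;0 0 0 0 0 0 -1;0 0 0 0 0 0 -1;0 0 0 0 0 0 -1;0 0 0 0 0 0 -1;0 0 0 0 0 0 -1;0 0 0 0 0 0 -1")

```text
clock: 26.48
position: [0.4004, 0.0876, 0.2489]
ee_rot: [0.541, 0.455, 0.541, -0.455]
contact_force: [0.8, 0.6, -0.8]
width: -0.0001
```

```bash
python3 look.py 14 -0.0299;python3 st.py|head -1
```

```text
clock 26.5833 u 0.1798 v -0.1284 z 0.2490
14 s -0.0299 th -0.003 off [ 0.17  0.63  0.12 -0.31] n 9 cost 1.86
14 s -0.0299 th -0.003 off [ 0.17  0.63  0.12 -0.31] n 9 cost 1.86
14 s -0.0299 th -0.003 off [ 0.17  0.63  0.12 -0.31] n 9 cost 1.86
t 26.5833 pos [0.4003 0.0878 0.249 ] F [ 0.4786  0.5004 -0.1684] w -2.2532651661942934e-05
```

View pics/c14.png

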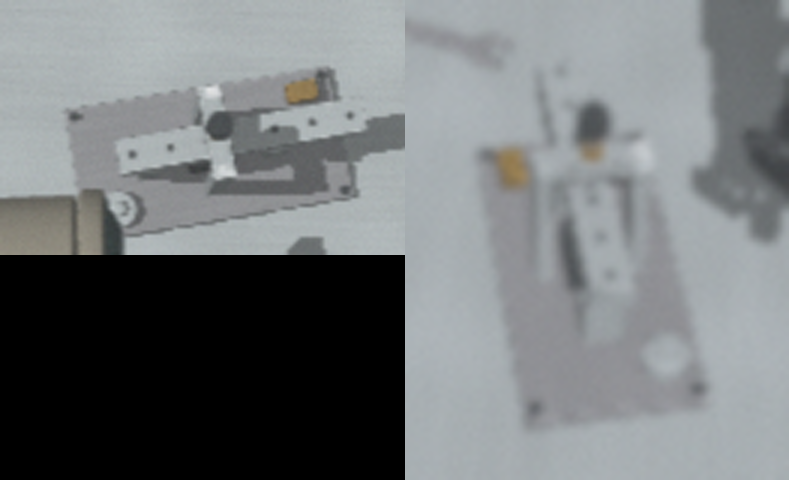

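The picture is unchanged: the beam is level, the cap is back up at (220,125) in the top view, and the roller and block are in place.

```bash
python3 -c "
from rig import ticket;print(ticket.sign_off())"
```

```text
the job is handed in; nothing more can be done
None
```

The beam is balanced level on its own, the punch has been pressed, and the job is handed in at about 27 s of the 72 s allowed.

- **Balancing:** I pushed end A in steps of about 4.5 mm with the shut fingers. After each step I backed off and measured the tilt from the dots on the beam. It levelled with its middle about 30 mm to the -y side of the knife. With nothing touching it, two looks about 1 s apart read tilts of -0.002 and -0.004 rad.
- **Marking:** I then pressed the cap straight down about 14 mm, to 13 N measured, and released it gently. I did not see the mark itself; I rely on the force and the travel.
- **Last check:** With the arm clear, the beam had not moved (-29.9 mm, tilt -0.003 rad). The punch cap was up, and the roller and brass block were where they started. I did not recheck the other bench items, but the arm felt no contact except at the beam and the cap.

No check failed. While the beam was resting on the post, the tilt fit scattered between 0.076 and 0.099 rad against the stated 0.09 rad. That shows the fit's accuracy, about 0.01 rad. The balance margin inside the ±2.5 mm window was not measured separately.

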